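# Slide the hair clip along the rail into its corner pocket

## Robot

A 6-joint arm with a two-finger parallel gripper is mounted at the origin on the work surface. World frame = base frame: x ahead of the robot, y to its left, z up, the work surface at z = 0. Lengths are in m, angles in rad, forces in N, time in s.
With the tool pointing down it reaches from about 0.2 to 0.875 m from the base axis. Payload 3.4 kg.
Tool frame: the origin (TCP) lies between the finger pads; the fingertips stand 25 mm ahead of it and the grasp point (between the pads) lies 6 mm ahead of it (r.nose_length is the z of the fingertips in the tool frame, in m); z points along the fingers, y is the line along which they close (so a half turn about z gives the same grasp; the last joint's range is limited). The gripper opens to 94 mm and grips with 3 to 60 N. Pads are 16 mm wide; open, the fingers measure 119 mm over their backs; the gripper's body (75 mm by 177 mm) begins 78 mm behind the grasp point.
Start: joints at [1.187, 0.276, 1.505, -0, 1.361, -0.121], TCP at [0.149, 0.555, 0.23] pointing down, gripper open.
Joint ranges: [-2.89, 2.89], [-0.75, 2.08], [0.22, 2.7], [-1.18, 4.32], [0.11, 2.71], [-2.7, 2.7]. Speed limits (rad/s): [2.57, 2.57, 3.14, 3.14, 3.14, 3.14].

## Interface

Orientations are given as a unit quaternion [w, x, y, z].
In Python, from plant import r, gripper_to, inverse_kinematics, vision, models, telemetry gives the robot as it stands. Calls block until the motion is done:
- r.move_to(position, orientation): joint-space move of the TCP to a pose.
- r.move_l(position, rot=None, vel=0.15, guard=None): straight line of the TCP; rot=None keeps the orientation; vel is the mean speed in m/s. With guard (N) it stops when the force on the tool has changed by that much, and returns True; else False.
- r.movej(angles): joint-space move.
- gripper_to(opening, f_grip=None): finger opening in m; f_grip is the grip in N (None keeps the last); returns when the fingers have stopped.
- r.hold(seconds).
- inverse_kinematics(position, orientation): joint angles nearest the present ones, or None.
- vision.snapshot(name): name is "side" or "top"; returns the picture (420x560x3 uint8, red, green, blue); there is no depth.
- vision.get_calibration(name): a dict with "fx", "fy", "cx", "cy" (pixels), "position" and "orientation" of the camera in the world. Camera axes: x right, y down, z forward; pixel columns grow to the right and rows downward; lengths in m; the calibration is good to about 2 mm. A picture is of the moment at which its call begins. get_calibration takes no time and is no camera call.
A pose or a line that the arm cannot do raises r.PlanningError and nothing moves.
- r.sign_off(): hands the job in; it is judged then, once.
Trained networks look in the newest picture that a camera, given by its name, has taken for a name from the list of things; names that differ only in an ending like _2 or _b are one class to them, and where a whole thing is asked for, a point or a joint stands for the part that bears it (a point fixed in the world has none). Each returns a list of dicts, best first, with "score" (0 to 1); they miss things now and then, are a little off and sometimes report something else, mostly with a low value. They report only what shows in the picture. A call takes as long as a camera call.
- models.boxes_of(thing, camera): "at" ([x, y, z] in m, in world coordinates, good to about 4 mm: the middle of the surface that is visible of it).
- models.regions_of(thing, camera): "pixels" (420x560 bool, what is visible of it).
- models.mark_of(thing, camera): "at" ([x, y, z] in m, in world coordinates, good to about 4 mm: a listed point, or the origin of a listed thing).
Readings, each from a call of its own:
- telemetry.current_t(): time.
- telemetry.current_joints(): joint angles.
- telemetry.current_dq(): joint speeds.
- telemetry.current_joint_efforts(): joint torques, N m.
- telemetry.current_ee_pos(): TCP position.
- telemetry.current_tool_rot(): TCP orientation.
- telemetry.current_wrist_force(): force on the tool from outside, world axes, zero at the start.
- telemetry.current_torque(): the same for the moment, N m.
- telemetry.current_opening(): finger opening in m.
- telemetry.current_finger_force(): force on a finger pad.
Only numpy, scipy, OpenCV 4.12 (cv2) and the standard library are available. Lean on these libraries where they do the work, as an engineer would, in place of code of your own. Each camera call takes 0.05 s, during which the arm holds its last target. There are 200 camera calls.

## Task

With the outside of the fingers, push the red hair clip sideways until it lies flat along the raised rail of the wooden tray, before moving it towards the pocket; then slide it along, keeping it against the rail, into the corner pocket until its leading end meets the pocket's end wall. Never pick up, lift or tip the clip, and leave the jar, soap saucer, shaving brush stand and toothbrush holder where they stand. Finish with the hand clear of everything.

Things in the scene. Friction and masses are not known exactly. Their poses are not given: they have to be found in the camera images.
- hair_clip: Red plastic hair clip lying flat on the tray's deck: 64 mm long (its own y axis) x 24 mm wide (x) x 14 mm high, with straight long sides and half-round ends of 12 mm radius seen from above; about 30 g, slides freely. Origin: centre of its underside. Starts nearer the tray's -y end, up to 0.7 rad askew; either end may lead.
- tray: Light wooden vanity tray fixed to the white basin rim, turned up to 0.35 rad. Deck 170 mm (its x) x 360 mm (its y), 6 mm thick; origin at the centre of its underside. Dark wooden walls 16 mm high above the deck: the rail along the +x edge, and the corner pocket at the rail's +y end. The other edges are open.
- rail_face (a point): Middle of the rail's inner face, half-way up; tray frame x = +75 mm, y = 0. The straight rail runs along the tray's y over its whole length, 10 mm thick, 16 mm high above the deck; the clip goes on its -x side. Axes as the tray's.
- pocket_mouth (a point): Middle of the pocket's mouth, on the deck; tray frame x = +60, y = +130 mm. The pocket, 30 mm wide and 40 mm deep, lies between rail, end wall (inner face y = +170, reaching to x = +37 mm) and an 8 mm thick lip parallel to the rail (inner face x = +45, y = +130 to +170 mm). The lip's tip flares away from the rail from y = +130 to +115 mm. Axes as the tray's.
- pocket_home (a point): Where the clip's origin lies when it is fully home: against the rail and the end wall, on the deck's top. In the tray's frame x = +63 mm, y = +138 mm, z = 6 mm. The clip then sticks out 24 mm from between rail and lip.
- glass_jar: Bystander: small round green glass jar with an aluminium lid, 48 mm diameter, 38 mm high, standing on the tray's deck near the front corner beside the pocket. Origin: centre of its underside. Loose.
- soap_saucer: Bystander: round steel soap saucer, 96 mm diameter, 20 mm high, on the basin rim beyond the tray's -y end. Origin: centre of its underside. Loose.
- brush_stand: Bystander: black plastic shaving brush stand with a brush, round base 72 mm diameter, 147 mm high, standing behind the rail. Origin: centre of its underside. Loose.
- brush_holder: Bystander: blue ceramic toothbrush holder with two toothbrushes, 72 mm diameter, 95 mm high (180 mm with the brushes), standing behind the rail. Origin: centre of its underside. Loose.

How it is judged:
By the outcome, as a careful person would: the job done as asked, in the order asked, and still so for the second after the job is handed in, with the robot touching nothing.
It also fails if it takes over 56 s, if anything falls off the work surface, if the arm or the gripper's body presses on something with over 40 N, if the wrist force passes 120 N, or if a joint passes its speed limit or range.

## Working session

There is one attempt and no reset: what is moved stays moved. The work goes in short steps, each a Python script; the robot and the scene stay as the last script left them, time stands still between calls to the robot, and variables do not carry over. Pictures are saved under pics/ and viewed, at most 10 in all, crops included, and the job is handed in when it is done.

```bash
ls; mkdir -p pics; python3 - <<'E'
from plant import r, gripper_to, inverse_kinematics, vision, models, telemetry
import cv2,numpy as np
for c in ("top","side"):
    im=vision.snapshot(c); cv2.imwrite(f"pics/{c}0.png",im[:,:,::-1])
    print(c,vision.get_calibration(c))
    for n in ["hair_clip","tray","rail_face","pocket_mouth","pocket_home","glass_jar","soap_saucer","brush_stand","brush_holder"]:
        print(n,[(np.round(d["at"],4).tolist(),round(d["score"],2)) for d in models.mark_of(n,c)[:2]])
print(telemetry.current_t(),telemetry.current_ee_pos(),telemetry.current_tool_rot(),r.nose_length)
E
```

```text
pics
top {'fx': 477.76323516247464, 'fy': 477.76323516247464, 'cx': 277.5937791239786, 'cy': 212.43023047334427, 'position': array([ 0.51921809, -0.0173293 ,  1.08685902]), 'orientation': array([ 0.03178799, -0.70089787,  0.71142292, -0.04011389])}
hair_clip [([0.5172, -0.1354, 0.0069], 0.51)]
tray [([0.5291, -0.0705, 0.0018], 0.68), ([0.6082, -0.0815, 0.0152], 0.59)]
rail_face [([0.6044, -0.0801, 0.0161], 0.9)]
pocket_mouth [([0.6023, 0.0495, 0.0051], 0.89)]
pocket_home [([0.6135, 0.0537, 0.0098], 0.87)]
glass_jar [([0.5118, 0.0742, 0.0046], 0.96)]
soap_saucer [([0.4688, -0.3276, -0.002], 0.89)]
brush_stand [([0.755, 0.0036, 0.0014], 0.68), ([0.5102, 0.0742, 0.0069], 0.49)]
brush_holder [([0.7259, -0.2161, 0.0044], 0.94)]
side {'fx': 399.3262050019525, 'fy': 399.3262050019525, 'cx': 286.1412730266328, 'cy': 203.21037569014743, 'position': array([ 0.50719077, -0.50857203,  0.65971502]), 'orientation': array([-0.33432395,  0.93742207, -0.08926274,  0.03872361])}
hair_clip [([0.5196, -0.1339, 0.0075], 0.77), ([0.7208, -0.221, -0.0012], 0.42)]
tray [([0.5313, -0.072, -0.0041], 0.66), ([0.601, -0.0859, 0.0165], 0.34)]
rail_face [([0.605, -0.0835, 0.0155], 0.72)]
pocket_mouth [([0.6046, 0.0486, 0.0091], 0.55)]
pocket_home [([0.6108, 0.0587, 0.005], 0.81), ([0.6032, 0.0502, 0.0067], 0.38)]
glass_jar [([0.5058, 0.0774, 0.0061], 0.84)]
soap_saucer [([0.4755, -0.3331, 0.0025], 0.94)]
brush_stand [([0.7505, 0.0035, -0.0022], 0.96)]
brush_holder [([0.7188, -0.2202, 0.0004], 0.78)]
1.0 [0.14940038 0.55527736 0.23050036] [1.45192759e-05 1.31025056e-01 9.91379056e-01 5.00001483e-05] 0.025
```

View pics/top0.png

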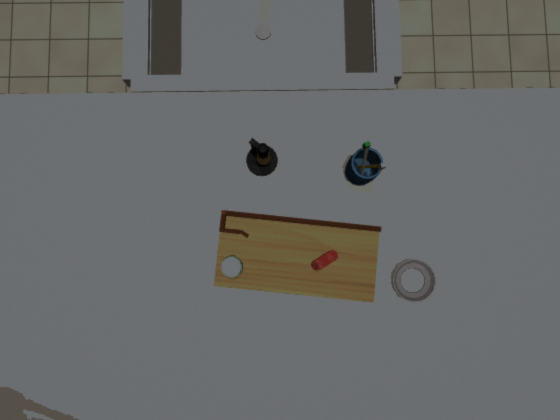

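View pics/side0.png

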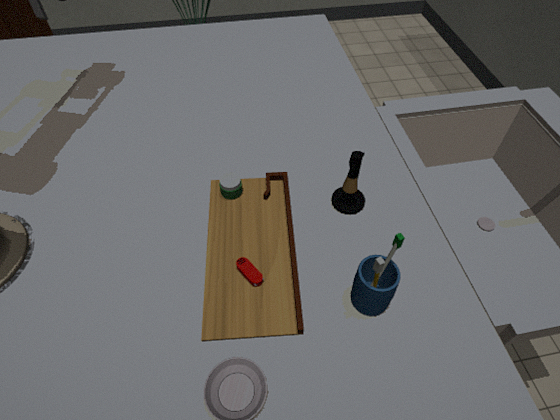

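The top view shows the tray with its rail along the upper edge (222,212)-(380,229). The pocket is at upper left (222-248, 211-236), the clip at (324,260) askew and the jar at (231,267). The side view agrees. Next I'll fit the tray and clip outlines in both cameras.

```bash
cat > h.py <<'E'
from plant import r, gripper_to, inverse_kinematics, vision, models, telemetry
import cv2,numpy as np
from scipy.spatial.transform import Rotation as R
from scipy.optimize import minimize
def proj(P,c):
    k=vision.get_calibration(c); q=k["orientation"]
    p=R.from_quat(np.roll(q,-1)).inv().apply(np.asarray(P)-k["position"])
    return np.c_[k["fx"]*p[:,0]/p[:,2]+k["cx"],k["fy"]*p[:,1]/p[:,2]+k["cy"]]
def place(p,x,y,z):
    c,s=np.cos(p[2]),np.sin(p[2]); x,y=np.asarray(x),np.asarray(y)
    return np.c_[p[0]+c*x-s*y,p[1]+s*x+c*y,np.full(len(x),0.)+z]
S=4
def soft(polys):
    m=np.zeros((420*S,560*S),np.uint8)
    for q in polys: cv2.fillPoly(m,[np.round((q+.5)*S*16-8).astype(np.int32)],255,shift=4)
    return cv2.resize(m,(560,420),interpolation=cv2.INTER_AREA)/255.
def hull(P,c): return cv2.convexHull(proj(P,c).astype(np.float32))[:,0]
def clip_polys(p,c):
    a=np.linspace(0,np.pi,17); x=np.r_[12*np.cos(a),-12*np.cos(a)]/1e3; y=np.r_[20+12*np.sin(a),-20-12*np.sin(a)]/1e3
    return [hull(np.r_[place(p,x,y,.006),place(p,x,y,.020)],c)]
def box(p,x0,x1,y0,y1,z0,z1,c):
    X=np.array([x0,x1,x1,x0])/1e3;Y=np.array([y0,y0,y1,y1])/1e3
    return hull(np.r_[place(p,X,Y,z0/1e3),place(p,X,Y,z1/1e3)],c)
def tray_polys(p,c):
    return [box(p,-85,85,-180,180,0,6,c),box(p,75,85,-180,180,0,22,c),box(p,37,85,170,180,0,22,c)]
def fit(polys,masks,p0,cams):
    def cost(v):
        return sum(((soft(polys(v,c))-masks[c])**2).sum() for c in cams)
    s=np.vstack([p0]+[np.array(p0)+d for d in np.diag([.01,.01,.15])])
    o=minimize(cost,p0,method="Nelder-Mead",options=dict(initial_simplex=s,xatol=1e-4,fatol=.05,maxiter=150))
    return o.x,o.fun
def red(im):
    h=cv2.cvtColor(im,cv2.COLOR_RGB2HSV); m=((h[...,0]<6)|(h[...,0]>172))&(h[...,1]>170)&(h[...,2]>70)
    m=m.astype(np.uint8); n,l,st,_=cv2.connectedComponentsWithStats(m); return (l==1+np.argmax(st[1:,4])).astype(float)
def tocl(p,q):  # world xy(th) in tray frame
    c,s=np.cos(p[2]),np.sin(p[2]); d=np.array(q[:2])-p[:2]; return 1e3*(c*d[0]+s*d[1]),1e3*(-s*d[0]+c*d[1])
E
python3 - <<'E'
from h import *
ims={c:cv2.imread(f"pics/{c}0.png")[:,:,::-1].copy() for c in("top","side")}
tm={};cm={}
for c in ims:
    d=models.regions_of("tray",c); print(c,[(round(x["score"],2),int(x["pixels"].sum())) for x in d])
    rg=[models.regions_of(n,c) for n in("tray","hair_clip","glass_jar")]
    m=max(rg[0],key=lambda x:x["pixels"].sum())["pixels"].astype(np.uint8)
    for g in rg[1:]:
        if g: m|=g[0]["pixels"].astype(np.uint8)
    tm[c]=cv2.morphologyEx(m,cv2.MORPH_CLOSE,np.ones((3,3))).astype(float); cm[c]=red(ims[c]); print(int(tm[c].sum()),cm[c].sum(), [g[0]["pixels"].sum() if g else None for g in rg])
out={}
for cams in(["top"],["side"],["top","side"]):
    t,f=fit(tray_polys,tm,[.53,-.07,-.08],cams); k=[fit(clip_polys,cm,[.518,-.135,a],cams) for a in(.6,-.6,.2,1.,-1.)]
    k,g=min(k,key=lambda z:z[1]); print(cams,t,f,k,g,"clip in tray",tocl(t,k),k[2]-t[2])
    for n,q in dict(home=(.612,.056),mouth=(.6035,.049),face=(.6047,-.082),jar=(.509,.076),saucer=(.472,-.33),stand=(.753,.0035),holder=(.722,-.218)).items(): print(n,np.round(tocl(t,q)),end=" ")
    print()
np.save("tray.npy",t);np.save("clip.npy",k)
v=[]
for c in ims:
    o=cv2.resize(ims[c][150:350,180:440] if c=="top" else ims[c][150:350,140:400],None,fx=3,fy=3)[:,:,::-1].copy()
    off=np.array([180,150]) if c=="top" else np.array([140,150])
    for q in tray_polys(t,c)+clip_polys(k,c): cv2.polylines(o,[np.int32((q-off+.5)*3)],True,(0,255,0),1)
    cv2.imwrite(f"pics/fit_{c}.png",o)
E
```

```text
top [(0.92, 11558)]
12222 145.0 [np.int64(11558), np.int64(272), np.int64(359)]
side [(0.91, 13827), (0.62, 2480)]
14760 344.0 [np.int64(13827), np.int64(452), np.int64(542)]
['top'] [ 0.53037649 -0.07291931 -0.11921761] 51.41382545174933 [ 0.52645957 -0.1434632   0.51272659] 143.19841599384853 clip in tray (np.float64(4.50104856946556), np.float64(-70.50902766822547)) 0.6319441989578685
home [ 66. 138.] mouth [ 58. 130.] face [75. -0.] jar [-39. 145.] saucer [ -27. -262.] stand [212. 102.] holder [ 208. -121.] 
['side'] [ 0.53071751 -0.0763289  -0.12178377] 225.7526182237601 [ 0.51956558 -0.13269094  0.46683426] 107.02226835832371 clip in tray (np.float64(-4.222304752906395), np.float64(-57.299364510302254)) 0.5886180286610243
home [ 65. 141.] mouth [ 57. 133.] face [74.  3.] jar [-40. 149.] saucer [ -27. -259.] stand [211. 106.] holder [ 207. -117.] 
['top', 'side'] [ 0.53059346 -0.07379123 -0.11824774] 419.5818685121107 [ 0.51993991 -0.13313778  0.51392915] 253.37482506728185 clip in tray (np.float64(-3.5779052058978102), np.float64(-60.18894594215503)) 0.632176897515117
home [ 66. 138.] mouth [ 58. 131.] face [75.  1.] jar [-39. 146.] saucer [ -28. -261.] stand [212. 103.] holder [ 207. -121.]
```

```bash
python3 - <<'E'
import re
s=open('h.py').read()
i=s.index("def red(im)"); j=s.index("def tocl")
s=s[:i]+'''def red(im):
    a=im.astype(int); m=((a[...,0]>1.9*a[...,1])&(a[...,0]>1.9*a[...,2])&(a[...,0]>80)).astype(np.uint8)
    n,l,st,_=cv2.connectedComponentsWithStats(m); return (l==1+np.argmax(st[1:,4])).astype(float)
def clipmask(c):
    g=models.regions_of("hair_clip",c)
    return g[0]["pixels"].astype(float) if g else None
'''+s[j:]
open('h.py','w').write(s)
E
python3 - <<'E'
from h import *
t=np.load("tray.npy"); cm={c:clipmask(c) for c in("top","side")}
ims={c:cv2.imread(f"pics/{c}0.png")[:,:,::-1].copy() for c in cm}
for c in cm: print(c,cm[c].sum(),red(ims[c]).sum())
for cams in(["top"],["side"],["top","side"]):
    k,g=min([fit(clip_polys,cm,[.518,-.135,a],cams) for a in(.6,-.6,.2,1.)],key=lambda z:z[1]); print(cams,k,g,tocl(t,k),k[2]-t[2])
np.save("clip.npy",k)
V=[]
for c,x0 in(("top",190),("side",150)):
    y0=190 if c=="top" else 160
    o=cv2.resize(ims[c][y0:y0+190,x0:x0+200],None,fx=2,fy=2)[:,:,::-1].copy() if 0 else cv2.resize(ims[c][y0:y0+190,x0:x0+200],None,fx=3,fy=3,interpolation=cv2.INTER_CUBIC)[:,:,::-1].copy()
    for q in tray_polys(t,c)+[box(t,37,45,130,170,6,22,c)]+clip_polys(k,c): cv2.polylines(o,[np.int32((q-[x0,y0]+.5)*3)],True,(0,255,0),1)
    V.append(o)
cv2.imwrite("pics/fit1.png",cv2.resize(np.hstack(V),(800,380)))
E
```

```text
top 272.0 248.0
side 452.0 358.0
['top'] [ 0.52006107 -0.13290561  0.54761607] 20.507497116493656 (np.float64(-3.484977005478352), np.float64(-59.9441076258855)) 0.6658638161259072
['side'] [ 0.52016285 -0.13641317  0.53599847] 12.82086889657824 (np.float64(-2.9701146141704866), np.float64(-63.41516633642073)) 0.6542462137440901
['top', 'side'] [ 0.51998916 -0.13532738  0.51376017] 57.91463283352557 (np.float64(-3.270688890706765), np.float64(-62.357451521480236)) 0.6320079171700161
```

View pics/fit1.png

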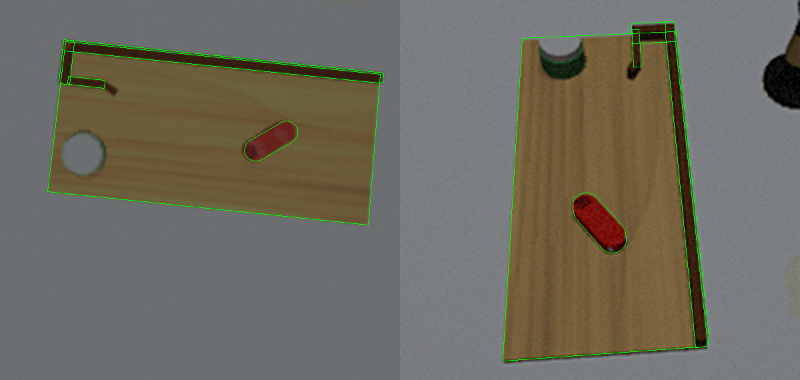

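The fitted outlines match both views. The clip lies at tray (-3,-62) mm, turned +0.65 rad. I'll start the sideways push with closed fingers.

```bash
cat >> h.py <<'E'
def w(x,y,z): 
    t=np.load("tray.npy"); return place(t,[x/1e3],[y/1e3],z)[0]
def ori(a=0,flip=False):
    t=np.load("tray.npy"); yaw=t[2]+a+(np.pi if flip else 0); c,s=np.cos(yaw),np.sin(yaw)
    M=np.array([[c,s,0],[s,-c,0],[0,0,-1]]); return np.roll(R.from_matrix(M).as_quat(),1)
def look(name,k0,cams=("top","side"),n=0):
    t=np.load("tray.npy"); m={}
    for c in cams:
        im=vision.snapshot(c); cv2.imwrite(f"pics/{name}_{c}.png",im[:,:,::-1]); q=clipmask(c)
        if q is not None: m[c]=q
    for c in list(m)+(["both"] if len(m)==2 else []):
        cc=[c] if c!="both" else list(m)
        k,f=fit(clip_polys,m,k0,cc); print(c,np.round(tocl(t,k),1),round(k[2]-t[2],3),round(f,1),{x:m[x].sum() for x in cc})
def st(): print("t",round(telemetry.current_t(),2),"tcp tray",np.round(tocl(np.load("tray.npy"),telemetry.current_ee_pos()),1),"z",round(telemetry.current_ee_pos()[2],4),"F",np.round(telemetry.current_wrist_force(),1))
ZT=.0345
E
python3 - <<'E'
from h import *
for f in(False,True):
    print(f,[inverse_kinematics(w(x,y,z),ori(a,f)) for x,y,z,a in((-50,-59,.2,0),(43,-59,ZT,0),(60,95,ZT,-.2))])
gripper_to(0.0); print(telemetry.current_opening())
q=[(inverse_kinematics(w(-50,-59,.15),ori(0,f)),f) for f in(False,True)]
q=[(np.abs(np.array(a)[5]),f) for a,f in q if a is not None]; f=bool(min(q)[1]); print("flip",f); open("flip","w").write(str(int(f)))
r.move_to(w(-50,-59,.12),ori(0,f)); st()
print(r.move_l(w(-50,-59,ZT),vel=.1,guard=8)); st()
print(r.move_l(w(10,-59,ZT),vel=.05,guard=8)); st()
look("p1",w(25,-62,0)[:2].tolist()+[-.1])
E
```

```text
False [array([-4.02715462e-01,  1.69298162e-01,  1.72771852e+00, -4.44089210e-16,
        1.24457597e+00,  1.28632861e+00]), array([-3.57470296e-01,  4.58417099e-01,  1.75811493e+00, -4.44089210e-16,
        9.25060621e-01,  1.33157377e+00]), array([-9.32397245e-02,  4.80847211e-01,  1.71459809e+00, -4.44089210e-16,
        9.46147348e-01,  1.79580435e+00])]
True [array([-4.02715462e-01,  1.69298162e-01,  1.72771852e+00, -4.44089210e-16,
        1.24457597e+00, -1.85526405e+00]), array([-3.57470296e-01,  4.58417099e-01,  1.75811493e+00, -4.44089210e-16,
        9.25060621e-01, -1.81001888e+00]), array([-9.32397245e-02,  4.80847211e-01,  1.71459809e+00, -4.44089210e-16,
        9.46147348e-01, -1.34578831e+00])]
0.0003381587549792199
flip False
t 5.61 tcp tray [-49.8 -58.4] z 0.1201 F [-0.5  0.6  0.2]
False
t 6.62 tcp tray [-49.5 -59.1] z 0.0349 F [0.4 0.  0.1]
False
t 7.97 tcp tray [  9.7 -59. ] z 0.0345 F [-0.  -0.1 -0.3]
side [ 73.1 -83.9] -0.027 9089.1 {'side': np.float64(9555.0)}
```

```bash
python3 - <<'E'
import cv2,numpy as np
a=cv2.imread("pics/p1_top.png")[180:330,200:400];b=cv2.imread("pics/p1_side.png")[150:350,180:380]
cv2.imwrite("pics/v1.png",np.hstack([cv2.resize(a,(400,300),interpolation=2),cv2.resize(b,(400,400),interpolation=2)[:300]]) if 0 else np.hstack([cv2.resize(a,(400,400),interpolation=2),cv2.resize(b,(400,400),interpolation=2)]))
E
```

```text
(no output)
```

View pics/v1.png

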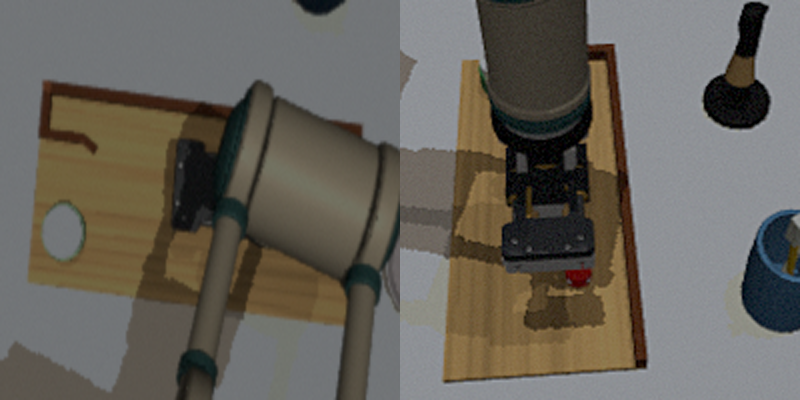

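In this view the arm hides most of the clip. Only its -y end shows, red at about (577,283) in the right-hand crop, beside the fingers as expected. I'll push on until it touches the rail, back off and look.

```bash
python3 - <<'E'
from h import *
print(r.move_l(w(36,-59,ZT),vel=.05,guard=8)); st()
print(r.move_l(w(45,-59,ZT),vel=.02,guard=5)); st()
r.move_l(w(20,-59,ZT),vel=.1); r.move_l(w(10,-59,.12),vel=.2)
r.move_to(w(-90,40,.25),ori(0.3)); st()
look("p2",w(63,-62,0)[:2].tolist()+[-.118])
E
```

```text
False
t 8.83 tcp tray [ 35.9 -58.9] z 0.0343 F [ 0.7 -0.7 -0.5]
True
t 9.19 tcp tray [ 39.4 -59.1] z 0.0338 F [-0.2  0.2  1.3]
t 10.91 tcp tray [-89.8  39.6] z 0.2487 F [ 0.4  1.  -0.9]
top [ 60.4 -74.3] -0.103 6.3 {'top': np.float64(295.0)}
side [ 61.  -77.5] -0.106 19.6 {'side': np.float64(416.0)}
both [ 60.8 -75.5] -0.098 39.7 {'top': np.float64(295.0), 'side': np.float64(416.0)}
```

The clip is now almost at the rail but still turned -0.1 rad, with its +y end touching. I'll push nearer its -y half.

```bash
python3 - <<'E'
from h import *
r.move_to(w(15,-79,.10),ori()); print(r.move_l(w(25,-79,ZT),vel=.12,guard=8)); st()
print(r.move_l(w(36,-79,ZT),vel=.04,guard=8)); st()
print(r.move_l(w(46,-79,ZT),vel=.012,guard=9)); st()
r.move_l(w(20,-79,ZT),vel=.1); r.move_l(w(10,-79,.12),vel=.2)
r.move_to(w(-90,40,.25),ori(0.3)); st()
look("p3",w(63,-75,0)[:2].tolist()+[-.118])
E
python3 - <<'E'
import cv2,numpy as np
a=cv2.imread("pics/p3_top.png")[190:310,210:390];b=cv2.imread("pics/p3_side.png")[160:350,180:330]
cv2.imwrite("pics/v3.png",np.hstack([cv2.resize(a,(480,320),interpolation=2),cv2.resize(b,(253,320),interpolation=2)]))
E
```

```text
False
t 12.68 tcp tray [ 25.5 -78.8] z 0.0354 F [-0.6  0.7  0.1]
False
t 13.11 tcp tray [ 36.4 -79.1] z 0.0347 F [ 0.2  0.1 -0.8]
True
t 13.78 tcp tray [ 40.8 -78.8] z 0.0338 F [ 0.7 -0.3  0. ]
t 15.53 tcp tray [-89.8  39.6] z 0.2488 F [ 0.4  0.1 -0.2]
top [ 62.2 -72.7] 0.006 11.0 {'top': np.float64(301.0)}
side [ 63.3 -76.2] -0.045 23.0 {'side': np.float64(416.0)}
both [ 62.9 -75.1] -0.042 63.1 {'top': np.float64(301.0), 'side': np.float64(416.0)}
```

View pics/v3.png

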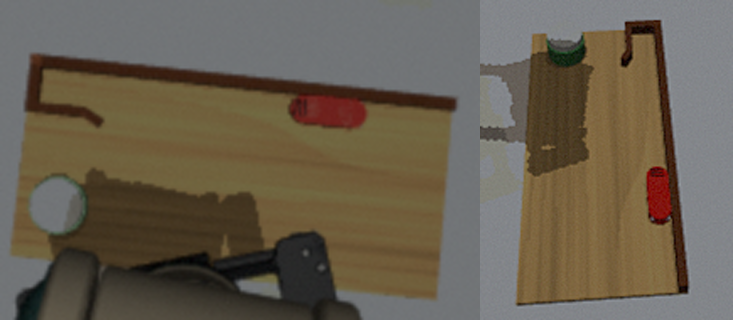

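Both views show the clip lying along the rail, at (290-366, 95-127) in the left crop. The side fit still suggests a small angle, so I'll press once more with stepwise force readings.

```bash
python3 - <<'E'
from h import *
r.move_to(w(15,-83,.10),ori()); r.move_l(w(25,-83,ZT),vel=.12,guard=8)
r.move_l(w(38,-83,ZT),vel=.05,guard=12); st()
x=38
while x<46:
    x+=1; g=r.move_l(w(x,-83,ZT),vel=.02,guard=25); F=telemetry.current_wrist_force(); print(x,g,np.round(F,1),round(tocl(np.load("tray.npy"),telemetry.current_ee_pos())[0],1))
    if g or np.hypot(F[0],F[1])>10: break
r.move_l(w(20,-83,ZT),vel=.1); r.move_l(w(10,-83,.12),vel=.2)
r.move_to(w(-90,40,.25),ori(0.3)); st()
look("p4",w(63,-75,0)[:2].tolist()+[-.118])
E
python3 - <<'E'
import cv2,numpy as np
a=cv2.imread("pics/p4_top.png")[210:250,300:370];b=cv2.imread("pics/p4_side.png")[250:310,260:310]
cv2.imwrite("pics/v4.png",np.hstack([cv2.resize(a,(490,280),interpolation=2),cv2.resize(b,(233,280),interpolation=2)]))
E
```

```text
t 17.73 tcp tray [ 38.5 -83.1] z 0.0347 F [-0.7  1.2  0. ]
39 False [0.1 0.  0.1] 38.8
40 False [-1.3  0.  -0.4] 40.0
41 False [0.3 0.  0.4] 41.0
42 False [-2.4 -0.   2.5] 41.1
43 False [-4.8 -0.1  3.6] 41.2
44 False [-6.1 -0.   5.7] 41.2
45 False [-8.3 -1.2  6. ] 41.3
46 False [-10.2  -1.6   7.3] 41.3
t 21.55 tcp tray [-89.8  39.6] z 0.2488 F [ 0.6 -0.6 -0.7]
top [ 61.8 -73.5] 0.018 16.6 {'top': np.float64(287.0)}
side [ 63.7 -77.9] -0.018 42.4 {'side': np.float64(388.0)}
both [ 62.6 -76.3] 0.031 76.6 {'top': np.float64(287.0), 'side': np.float64(388.0)}
```

View pics/v4.png

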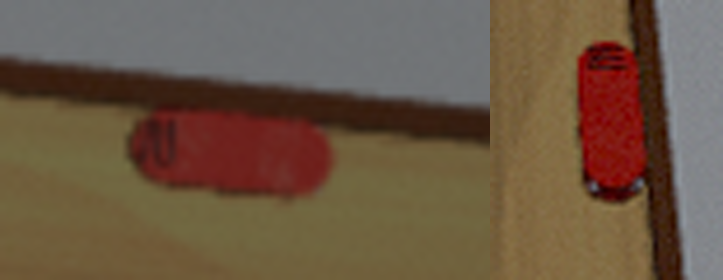

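The clip is pressed flat on the rail, with firm contact at TCP x = 41.2. Next I'll slide it along from behind with the finger face tilted 0.2 rad, so the push also leans it into the rail.

```bash
python3 - <<'E'
from h import *
a=-.2
r.move_to(w(57.5,-146,.12),ori(a)); print(r.move_l(w(57.5,-146,ZT),vel=.1,guard=8)); st()
for y in(-60,20,75):
    g=r.move_l(w(57.5,y,ZT),vel=.05,guard=8); print(g); st()
    if g: break
im=vision.snapshot("side"); cv2.imwrite("pics/p5.png",cv2.resize(im[150:350,200:340],None,fx=3,fy=3)[:,:,::-1])
E
```

```text
False
t 23.81 tcp tray [  58.  -146.1] z 0.0352 F [0.6 0.8 0.4]
False
t 25.68 tcp tray [ 57.5 -60.2] z 0.0345 F [ 0.1 -0.2  0.4]
False
t 27.43 tcp tray [57.5 19.8] z 0.0345 F [-0.6 -0.2 -0.1]
False
t 28.68 tcp tray [57.5 74.8] z 0.0345 F [0.4 0.7 0. ]
```

View pics/p5.png

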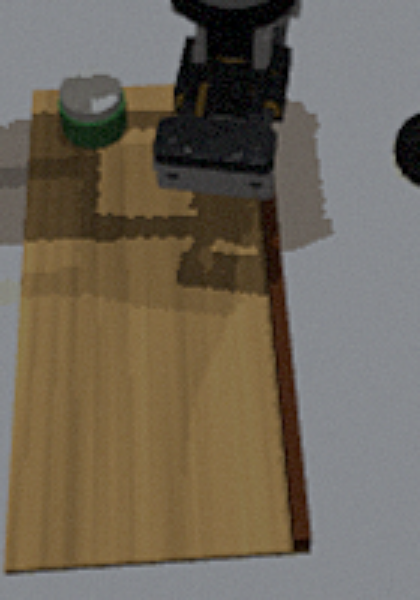

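The clip is hidden ahead of the hand, nothing is left behind on the deck, and there was no jam. I'll carry on slowly to the end wall.

```bash
python3 - <<'E'
from h import *
print(r.move_l(w(57.5,84,ZT),vel=.03,guard=8)); st()
y=84
while y<102:
    y+=1.5; g=r.move_l(w(57.5,y,ZT),vel=.03,guard=15); F=telemetry.current_wrist_force(); print(y,np.round(F,1),np.round(tocl(np.load("tray.npy"),telemetry.current_ee_pos()),1))
    if g or np.hypot(F[0],F[1])>5: break
r.move_l(w(55,60,ZT),vel=.1); r.move_l(w(50,60,.14),vel=.2); r.move_to(w(-100,-90,.25),ori(0.3)); st()
look("p6",w(63,136,0)[:2].tolist()+[-.118])
a=cv2.imread("pics/p6_top.png")[200:250,210:280];b=cv2.imread("pics/p6_side.png")[165:225,240:310]
cv2.imwrite("pics/v6.png",np.hstack([cv2.resize(a,(392,280),interpolation=2),cv2.resize(b,(327,280),interpolation=2)]))
for n in["glass_jar","soap_saucer","brush_stand","brush_holder"]: print(n,[np.round(d["at"],3).tolist() for d in models.mark_of(n,"side")[:1]])
E
```

```text
False
t 29.18 tcp tray [57.5 84.3] z 0.0345 F [ 0.1 -0.6  0.4]
85.5 [-0.5  1.1  0.2] [57.5 85.6]
87.0 [-0.5  0.3  0.6] [57.5 87.1]
88.5 [-0.2  0.3 -0.2] [57.5 88.6]
90.0 [ 0.4  0.  -0.2] [57.5 90.1]
91.5 [-1.1  0.2  0.3] [57.5 91.6]
93.0 [-0.4  0.4 -0.4] [57.5 93.1]
94.5 [-0.   0.4 -0.4] [57.5 94.6]
96.0 [-0.1 -3.1 -0.1] [57.5 95.3]
97.5 [-1.9 -6.9  0.9] [57.5 95.7]
t 33.58 tcp tray [-100.   -89.7] z 0.2489 F [ 0.3 -0.5  0.1]
top [ 62.4 138.1] 0.005 5.6 {'top': np.float64(301.0)}
side [ 63.  134.5] -0.025 8.3 {'side': np.float64(277.0)}
both [ 62.7 137.4] -0.002 34.2 {'top': np.float64(301.0), 'side': np.float64(277.0)}
glass_jar [[0.506, 0.074, 0.006]]
soap_saucer [[0.475, -0.328, 0.001]]
brush_stand [[0.75, 0.001, -0.003]]
brush_holder [[0.72, -0.222, 0.001]]
```

View pics/v6.png

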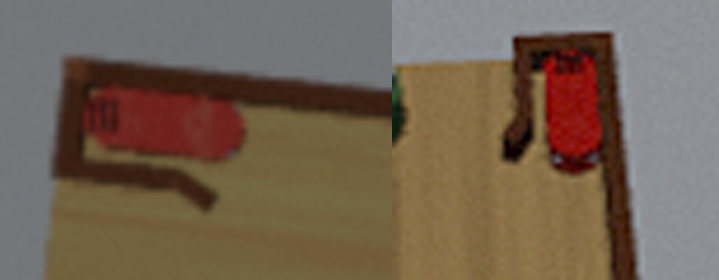

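The clip is home: it is against the end wall at (88,110) and flat on the rail, and the fit gives (62.7,137.4) against a target of (63,138). The bystanders are where they were and the hand is clear, so I'll hand it in.

```bash
python3 -c "
from plant import r
print(r.sign_off())"
```

```text
the job is handed in; nothing more can be done
None
```

The hair clip was pushed flat against the rail, slid along it into the corner pocket up to the end wall, and the job is handed in (about 34 s used), with the bystanders unmoved and the hand clear.

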